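# Carry a culture dish on a paddle to the dish stage and clamp it

### The job

Pick up the flat loading paddle by its grip with the stacked culture dish balanced on its blade, carry the dish level to the dish stage and lower it into the shallow pocket so that the blade sinks between the two rails and the dish rests flat on them; draw the empty paddle out and lay it flat on the worktop. Then turn the stage's clamp arm across the top of the dish until it stops. Do not touch the dish with the gripper, do not tip it, and do not knock over the beaker or the white bottle.

Things in the scene. Friction and masses are not known exactly. Their poses are not given: they have to be found in the camera images.
- paddle_grip (a point): Centre of the loose paddle's grip, 24 mm above its underside: black upright block, 66 mm long (x -38 to 28), 16 wide (y), flat sides, 4 to 40 mm above the underside. x axis: along the blade to its tip; z up. Blade: flat steel strip 26 wide, 4 thick, flush with the underside, tip 138 mm ahead, running under the grip to 45 mm behind. About 160 g; starts flat on the worktop, dish on its blade.
- paddle_blade (a point): Point on the blade's upper face, on its centre line, 105 mm ahead of the grip centre and 4 mm above the underside: the middle of the place where the dish stands (within a few mm). Axes as the paddle. Between paddle and stage a white bench analyser stands on the worktop, about x > 0.45 m, y -0.22 to 0.08 m, up to 0.205 m high: carry over or in front of it.
- dish_center (a point): Centre of the culture dish: two stacked round clear dishes as one solid piece, diameter 59 mm, height 30 mm, about 30 g; this point is 15 mm above its underside. It stands loose on the paddle's blade, overhanging on both sides, held by friction only.
- stage_seat (a point): Fixed dish stage: centre of its pocket at rail-top height, 32 mm above the worktop. x: along the two grey rails, the way the paddle goes in; z up. Rails 80 mm long, 19 to 40 mm either side of centre; the 38 mm gap between is open at both ends, its floor (a plate 90 mm along x, y -88 to 48) 24 mm below this point. 4 mm lips on the rails, not across the gap, bound a 70x70 mm pocket.
- clamp_grip (a point): Centre of the clamp's upright wing, on its vertical hinge axis (stage x 0, y -62 mm), 91.5 mm above the worktop. Wing: black block 34 mm long (this point's x axis, along the clamp arm), 10 wide, 71.5 to 101.5 mm above the worktop. Below it the flat steel arm, 12 wide, reaches 62 mm along x; its underside is 65.5 mm up, 3.5 mm over the seated dish.
- clamp (a joint): Clamp angle, rad, counter-clockwise seen from above: 0 open (arm parallel to the stage's x axis, beside the pocket), 1.57 across the middle of the dish (arm along the stage's +y); stop at 1.6. It starts open (0 to 0.3), turns with light friction (about 0.03 N m) and stays where it is left.
- beaker: Bystander: small pale grey plastic beaker, 58 mm wide, 62 mm high, loose; origin at the centre of its underside, z up.
- bottle: Bystander: small white reagent bottle with a white cap, 43 mm wide, 77 mm high, loose; origin at the centre of its underside, z up.
Not all that is in view belongs to the job. There is more than one size of the part that bears stage_seat; the job needs the larger.

How it is judged:
By the outcome, as a careful person would: the job done as asked, in the order asked, and still so for the second after the job is handed in, with the robot touching nothing.
It also fails if it takes over 72 s, if anything falls off the work surface, if the arm or the gripper's body presses on something with over 40 N, if the wrist force passes 120 N, or if a joint passes its speed limit or range.

### The arm

A 6-joint arm with a two-finger parallel gripper is mounted at the origin on a cart in front of the work surface, level with it; the furniture and walls round the work are solid. World frame = base frame: x ahead of the robot, y to its left, z up, the work surface at z = 0. Lengths are in mm, angles in rad, forces in N, time in s.
With the tool pointing down it reaches from about 350 to 775 mm from the base axis. Payload 5.5 kg.
Tool frame: the origin (TCP) lies at the very end of the fingers, on their centre line; the grasp point (between the pads) lies 19 mm behind it; z points along the fingers, y is the line along which they close (so a half turn about z gives the same grasp; the last joint's range is limited). The gripper opens to 85 mm and grips with 20 to 120 N. Pads are 22 mm wide; open, the fingers measure 114 mm over their backs; the gripper's body (76 mm by 85 mm) begins 54 mm behind the grasp point. The pads swing forward as they close: fully open they stand 13 mm farther back than shut.
Start: joints at [-1.437, 0.313, 0.046, 1.304, 0, 1.431], TCP at [155.47, -553.625, 231.323] pointing down, gripper open.
Joint ranges: [-2.76, 2.76], [-0.86, 1.69], [-1.03, 1.26], [-2.2, 2.34], [-1.47, 1.5], [-3.14, 3.14]. Speed limits (rad/s): [2.57, 2.57, 3.14, 3.14, 3.14, 3.14].

### API

Orientations are given as a rotation vector (axis times angle).
In Python, from bench import arm gives the robot as it stands.
- The arm moves only by the shell command python3 -m pendant 'ROWS' [FORCE]. ROWS is JSON, a list of rows, each a list of 3 entries, a list of its own where there are three numbers: the shift along the tool's x, y, z in mm, then the turn about the tool's z in rad, then the closure in counts, from 0 (fully open) to 255 (shut). A call has 1 to 20 rows; each row is the pose to reach, as a shift and turn from the pose commanded when the call began, along the tool's axes at that moment; what a row does not reach only later rows make up. A row lasts 1/8 s, in which the tool goes at most 62.5 mm and 10.7 degrees, less where a joint would pass 70% of its speed; a pose out of reach is approached as far as the arm can. A call with a gripper value outside its range is refused whole. The fingers move at their own pace and stop on an object; FORCE is the grip in N (left out, the last holds). Time passes only in rows, so rows that repeat a pose let the fingers close. It gives the time, the measured TCP pose, the force, the opening and the grip force at its end, in the units of the state.
- arm.state(): the state, without advancing time (a new reading comes with each control period).
- arm.capture(name): name is "scene" or "top" or "wrist"; returns (picture, depth): 384x512x3 uint8, red, green, blue; 384x512 float32, mm along the optical axis (not along the pixel's ray), 0 where there is no reading.
- arm.camera_model(name): a dict with "intrinsics" (3x3 intrinsics, pixels), "D" ([k1, k2, p1, p2, k3] as OpenCV has them; the pictures are not rectified), "position" and "attitude" of the camera in the world; the wrist camera has in their place "mount" (4x4, takes a point from camera to tool coordinates, whose origin is the TCP and whose axes are the flange's). Camera axes: x right, y up, looking along -z (the intrinsics and any distortion apply to the point x, -y, -z); pixel columns grow to the right and rows downward; lengths in mm; the calibration is good to about 2 mm. A picture is of the moment at which its call begins: read the wrist's pose just before it. camera_model takes no time and is no camera call.
- arm.finish_job(): hands the job in; it is judged then, once.
The state is a dict: "time_s": time; "qpos": joint angles; "qvel": joint speeds; "effort": joint torques, N m; "tcp_pos": TCP position; "tcp_rot": TCP orientation; "wrist_force": force on the tool from outside, world axes, zero at the start; "torque": the same for the moment, N m; "gripper_width": opening from 0.0 (shut) to 1.0 (fully open); "gripper_force": force on a finger pad.
Only numpy, scipy, OpenCV 4.12 (cv2) and the standard library are available. Lean on these libraries where they do the work, as an engineer would, in place of code of your own. Each camera call takes 0.05 s, during which the arm holds its last target. There are 200 camera calls.

## Working session

There is one attempt and no reset: what is moved stays moved. The work goes in short steps, Python scripts to look and compute and a shell command to move; the robot and the scene stay as the last step left them, time stands still between calls to the robot, and variables do not carry over. Pictures are saved under pics/ and viewed, at most 13 in all, crops included, and the job is handed in when it is done.

```bash
ls; mkdir -p pics
cat > h.py <<'E'
import numpy as np, cv2
from bench import arm
from scipy.spatial.transform import Rotation as R
def cam(name,st=None):
    m=arm.camera_model(name);K=np.array(m["intrinsics"]);D=np.array(m["D"])
    if name=="wrist":
        st=st or arm.state();T=np.eye(4);T[:3,:3]=R.from_rotvec(st["tcp_rot"]).as_matrix();T[:3,3]=st["tcp_pos"]
        T=T@np.array(m["mount"])
    else:
        T=np.eye(4);a=np.array(m["attitude"]);T[:3,:3]=a if a.shape==(3,3) else R.from_rotvec(a).as_matrix();T[:3,3]=m["position"]
    return K,D,T
def toplane(c,px,z):
    K,D,T=c;p=cv2.undistortPoints(np.array(px,float).reshape(-1,1,2),K,D).reshape(-1,2)
    d=np.c_[p[:,0],-p[:,1],-np.ones(len(p))]@T[:3,:3].T;o=T[:3,3]
    return o+d*((z-o[2])/d[:,2])[:,None]
def todepth(c,px,dep):
    K,D,T=c;p=cv2.undistortPoints(np.array(px,float).reshape(-1,1,2),K,D).reshape(-1,2)
    dep=np.asarray(dep)[:,None]
    return (np.c_[p[:,0],-p[:,1],-np.ones(len(p))]*dep)@T[:3,:3].T+T[:3,3]
def shot(name,f):
    st=arm.state();im,d=arm.capture(name);cv2.imwrite(f"pics/{f}.png",im[:,:,::-1]);np.savez(f"pics/{f}.npz",im=im,d=d,pos=st["tcp_pos"],rot=st["tcp_rot"]);return im,d
E
python3 - <<'E'
from h import *
print(arm.state())
for n in("scene","top","wrist"): shot(n,n+"0"); print(n,arm.camera_model(n))
a=[cv2.imread(f"pics/{n}0.png") for n in("scene","top")]
cv2.imwrite("pics/a.png",a[0]);
E
```

```text
pics
{'time_s': 0.0, 'qpos': array([-1.43661093e+00,  3.14005764e-01,  4.49971474e-02,  1.30360698e+00,
        1.04813058e-05,  1.43118654e+00]), 'qvel': array([ 6.70683602e-04,  5.44598521e-04, -9.07477532e-04, -9.29424634e-04,
        6.53349758e-05, -5.28290361e-04]), 'effort': array([-3.11353433e-04, -4.80631256e+01,  2.98532081e+01,  1.94538839e-02,
       -2.16563944e-04, -7.52510203e-06]), 'tcp_pos': array([ 155.39281957, -553.08036489,  230.41325371]), 'tcp_rot': array([-3.11039817e+00, -4.28486098e-01, -2.42005481e-05]), 'wrist_force': array([-0.05811498,  0.86429798, -0.72325672]), 'torque': array([-0.04014783,  0.02387501, -0.01957702]), 'gripper_force': 0.0, 'gripper_width': 0.9999861122194703}
scene {'intrinsics': array([[378.0918649 ,   0.        , 257.76072254],
       [  0.        , 378.0918649 , 184.14618918],
       [  0.        ,   0.        ,   1.        ]]), 'D': array([-0.04127232,  0.        ,  0.        ,  0.        ,  0.        ]), 'position': array([-370.61105429,  796.93672588,  653.57826383]), 'attitude': array([ 0.57433339, -1.29551493, -2.03517484])}
to
[... 277 characters left out ...]
1,  -60.23046608, 1444.23570688]), 'attitude': array([ 0.10496193, -0.08639464, -1.55465456])}
wrist {'intrinsics': array([[284.59643752,   0.        , 255.49927596],
       [  0.        , 284.59643752, 191.26049911],
       [  0.        ,   0.        ,   1.        ]]), 'D': array([-0.05388289,  0.        ,  0.        ,  0.        ,  0.        ]), 'mount': array([[-1.64055695e-04,  9.54657786e-01,  2.97705366e-01,
         7.63961866e+01],
       [ 9.99998988e-01, -2.64137683e-04,  1.39808237e-03,
        -1.39122017e-01],
       [ 1.41332543e-03,  2.97705294e-01, -9.54656776e-01,
        -1.42909685e+02],
       [ 0.00000000e+00,  0.00000000e+00,  0.00000000e+00,
         1.00000000e+00]])}
```

View pics/top0.png

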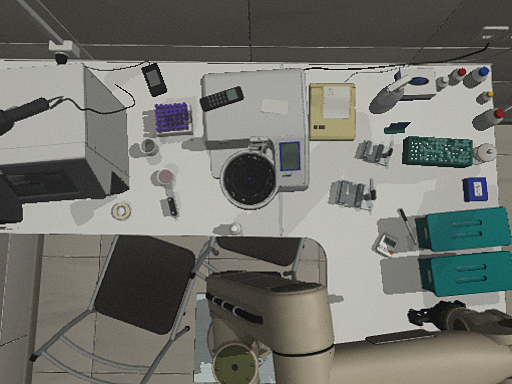

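View pics/wrist0.png

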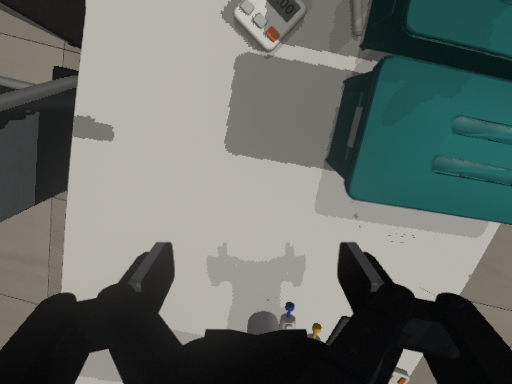

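View pics/scene0.png

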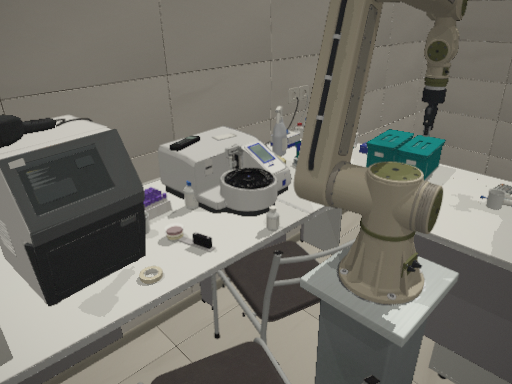

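Top view: dish at about (166,177), black grip at (172,207), with the paddle pointing away from the robot. There are two stages, at (377,152) and (353,193). The bottle is at (236,229), the beaker at (148,147). I'll measure these now.

Run:
```python
from h import *
z=np.load("pics/top0.npz");im,d=z["im"],z["d"];c=cam("top")
for n,p,h in [("dish",(166,177),34),("grip",(172,207),40),("gripA",(170,198),40),("gripB",(174,216),40),("stageS",(377,152),32),("stageL",(350,193),32),("bottle",(236,229),77),("beaker",(148,147),62),("analyser l",(307,190),50),("circ",(249,178),150),("fl",(220,200),150)]:
    print(n,toplane(c,[p],h).round(),"depthpt",todepth(c,[p],[d[p[1],p[0]]]).round())
a=im[165:230,130:200];b=im[130:220,320:400]
a=cv2.resize(a,None,fx=6,fy=6,interpolation=2);b=cv2.resize(b,None,fx=5,fy=5,interpolation=2)
o=np.zeros((450,820,3),np.uint8);o[:390,:420]=a;o[:450,420:820]=b
cv2.imwrite("pics/crop0.png",cv2.resize(o,(800,439))[:,:,::-1])
```

```text
dish [[560. 276.  34.]] depthpt [[560. 277.  32.]]
grip [[451. 249.  40.]] depthpt [[451. 249.  42.]]
gripA [[483. 258.  40.]] depthpt [[483. 258.  39.]]
gripB [[419. 241.  40.]] depthpt [[421. 249.  -1.]]
stageS [[ 661. -486.   32.]] depthpt [[ 665. -490.   18.]]
stageL [[ 511. -387.   32.]] depthpt [[ 513. -392.    7.]]
bottle [[376.  17.  77.]] depthpt [[376.  17.  78.]]
beaker [[663. 339.  62.]] depthpt [[675. 355.   7.]]
analyser l [[ 517. -231.   50.]] depthpt [[ 523. -237.    1.]]
circ [[543. -27. 150.]] depthpt [[548. -26. 117.]]
fl [[469.  68. 150.]] depthpt [[482.  82.  -0.]]
```

View pics/crop0.png

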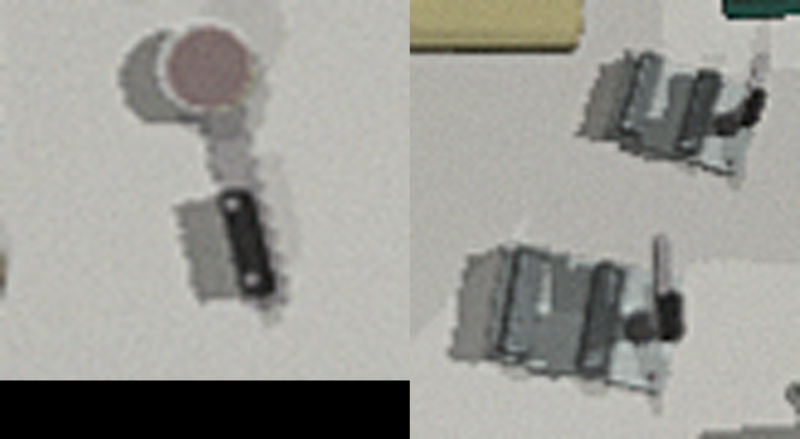

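Larger stage is the lower one, near (511,-387), its x axis pointing away from the robot. I'll go above it first, with the tool half turned so that j6 stays in range, and take a close look.

```bash
python3 -m pendant '[[[0,0,-40],0,0],[[0,0,-70],0,0],[[50,-12,-70],-0.18,0],[[100,-24,-70],-0.36,0],[[150,-36,-70],-0.54,0],[[200,-48,-70],-0.72,0],[[250,-60,-70],-0.9,0],[[300,-70,-70],-1.08,0],[[328,-77,-70],-1.26,0],[[328,-77,-70],-1.44,0],[[328,-77,-70],-1.62,0],[[328,-77,-70],-1.8,0],[[328,-77,-70],-1.98,0],[[328,-77,-70],-2.16,0],[[328,-77,-70],-2.34,0],[[328,-77,-70],-2.52,0],[[328,-77,-70],-2.75,0],[[328,-77,-70],-2.75,0],[[328,-77,-70],-2.75,0]]' 60
python3 - <<'E'
from h import *
print(arm.state()["qpos"]);shot("wrist","w1")
E
```

```text
time_s: 2.52
tcp_pos: [450.3, -390.7, 301.0]
tcp_rot: [-0.186, -3.136, -0.001]
wrist_force: [-1.2, -0.4, 0.1]
gripper_width: 1.0
gripper_force: 0.0
[-8.49129838e-01  3.51207178e-01  2.68562742e-01  1.48879103e+00
 -8.66743260e-05 -7.30809835e-01]
```

View pics/w1.png

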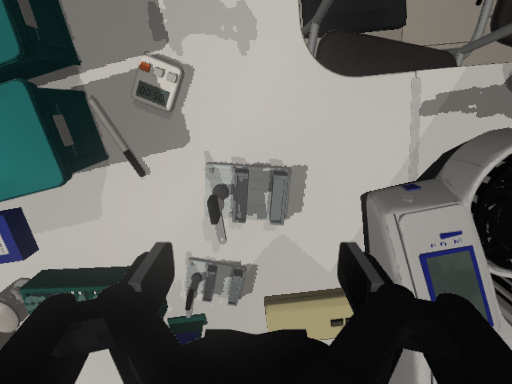

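The wrist view shows the larger stage, with rails at columns ~240 and ~279 and rows 168–222. The black wing is near (214,205), and its arm points to (222,240). Next I'll use the depth to segment by height.

```bash
cat >> h.py <<'E'
def cloud(f):
    z=np.load(f"pics/{f}.npz");st=dict(tcp_pos=z["pos"],tcp_rot=z["rot"]);c=cam("wrist",st);d=z["d"]
    v,u=np.mgrid[:384,:512];P=todepth(c,np.c_[u.ravel(),v.ravel()],d.ravel()).reshape(384,512,3);P[d==0]=np.nan
    return z["im"],P
E
python3 - <<'E'
from h import *
im,P=cloud("w1")
S=(slice(155,250),slice(200,300));Q=P[S].reshape(-1,3);Z=Q[:,2];I=im[S].reshape(-1,3)
print(np.histogram(Z[np.isfinite(Z)],bins=np.arange(-6,110,4)))
for lo,hi in((27,40),(66,74),(95,107)):
    m=((P[...,2]>lo)&(P[...,2]<hi)).astype(np.uint8);k=np.zeros_like(m);k[S]=m[S]
    n,l,s,_=cv2.connectedComponentsWithStats(k)
    for i in range(1,n):
        if s[i,4]>20:
            q=P[l==i];r=cv2.minAreaRect(q[:,:2].astype(np.float32));print(lo,s[i],q.mean(0).round(1),r,np.round(cv2.boxPoints(r)).tolist())
E
```

```text
(array([   4, 4366,  270, 2364,  203,   86,   34,   39,   36,  923,  493,
         21,   10,   12,    7,    5,    1,    0,   20,  263,   10,   17,
         21,   19,   17,   19,  133,   54]), array([ -6,  -2,   2,   6,  10,  14,  18,  22,  26,  30,  34,  38,  42,
        46,  50,  54,  58,  62,  66,  70,  74,  78,  82,  86,  90,  94,
        98, 102, 106]))
27 [232 171  17  52 706] [ 508.3 -420.6   33.7] ((509.3976135253906, -420.8150329589844), (21.073450088500977, 79.88674926757812), 79.47579956054688) [[468.0, -424.0], [547.0, -438.0], [551.0, -418.0], [472.0, -403.0]]
27 [270 174  18  52 728] [ 518.9 -362.7   33.7] ((519.9498291015625, -362.75408935546875), (21.064773559570312, 79.70867156982422), 79.53571319580078) [[479.0, -366.0], [557.0, -380.0], [561.0, -360.0], [483.0, -345.0]]
27 [214 190  11   8  32] [ 497.6 -449.6   33.2] ((498.3296203613281, -450.5434265136719), (16.935415267944336, 6.244161605834961), 66.83863830566406) [[492.0, -457.0], [498.0, -460.0], [505.0, -444.0], [499.0, -442.0]]
66 [215 197  12  48 282] [ 533.8 -450.    71.6] ((528.5457763671875, -450.7171630859375), (13.913874626159668, 71.67886352539062), 84.92086791992188) [[492.0, -454.0], [564.0, -461.0], [565.0, -447.0], [493.0, -441.0]]
95 [207 199  12  26 203] [ 501.9 -452.2  101. ] ((502.8269348144531, -452.7726135253906), (33.518672943115234, 10.151681900024414), 0.3998795747756958) [[486.0, -448.0], [486.0, -458.0], [520.0, -458.0], [520.0, -448.0]]
```

```bash
python3 -m pendant '[[[5,35,0],0,0],[[14,90,0],-0.05,0],[[23,150,0],-0.1,0],[[32,210,0],-0.14,0],[[41,270,0],-0.18,0],[[50,330,0],-0.22,0],[[59,390,0],-0.26,0],[[68,450,0],-0.3,0],[[77,510,10],-0.34,0],[[86,570,20],-0.38,0],[[94,624,25],-0.38,0],[[94,624,25],-0.38,0],[[94,624,25],-0.38,0]]'
python3 - <<'E'
from h import *
shot("wrist","w2");im,P=cloud("w2")
H=cv2.cvtColor(im,cv2.COLOR_RGB2HSV)
for lo,hi,dark in((34,46,1),(28,42,0),(1.5,8,0),(50,85,0)):
    m=((P[...,2]>lo)&(P[...,2]<hi));m&=(abs(P[...,0]-500)<230)&(abs(P[...,1]-255)<150)
    m=m&(im.max(2)<70) if dark else m&(im.max(2)>70)
    n,l,s,_=cv2.connectedComponentsWithStats(m.astype(np.uint8))
    for i in range(1,n):
        if s[i,4]>60:
            q=P[l==i];r=cv2.minAreaRect(q[:,:2].astype(np.float32));print(lo,s[i],q.mean(0).round(1),np.round(r[0],1),np.round(r[1],1),r[2],np.round(cv2.boxPoints(r)).tolist())
E
```

```text
time_s: 4.2
tcp_pos: [430.1, 239.9, 276.1]
tcp_rot: [0.411, -3.114, 0.001]
wrist_force: [-0.9, 0.3, -0.2]
gripper_width: 0.997
gripper_force: 0.0
34 [254 159  12  45 436] [455.7 253.2  39.8] [456.6 253.3] [62.9 15.5] 15.608718872070312 [[424.0, 252.0], [428.0, 237.0], [489.0, 254.0], [485.0, 269.0]]
28 [143 223   6  29  66] [580.3 111.7  37.6] [584.7 112.8] [47.3  4.6] 11.235543251037598 [[561.0, 110.0], [562.0, 106.0], [608.0, 115.0], [607.0, 120.0]]
28 [ 240  235   39   35 1040] [565.8 282.6  34.6] [566.7 283. ] [57.9 56.7] 70.72283935546875 [[530.0, 265.0], [584.0, 246.0], [603.0, 301.0], [549.0, 320.0]]
28 [262 301  31  16 168] [653.7 335.4  34.9] [657.8 336.5] [19.6 50.1] 25.384164810180664 [[638.0, 355.0], [660.0, 310.0], [677.0, 318.0], [656.0, 363.0]]
28 [264 318  29  12 160] [690.5 349.6  35.2] [687.  349.3] [18.3 46.5] 23.60094451904297 [[669.0, 367.0], [688.0, 324.0], [705.0, 332.0], [686.0, 374.0]]
1.5 [247 147  26  86 823] [488.6 261.9   4.4] [480.5 259.7] [133.9  37.5] 17.56125831604004 [[411.0, 257.0], [422.0, 222.0], [550.0, 262.0], [539.0, 298.0]]
1.5 [263 288  27  12  63] [652.4 335.4   4.6] [652.5 336.9] [20.2 45.4] 17.576560974121094 [[636.0, 355.0], [650.0, 312.0], [669.0, 318.0], [655.0, 362.0]]
1.5 [193 309  64  14 178] [724.5 262.4   4.7] [724.2 262.6] [  8.5 113.8] 1.6589226722717285 [[718.0, 319.0], [722.0, 206.0], [730.0, 206.0], [727.0, 320.0]]
50 [132 227  13  37 223] [585.9 109.5  57.6] [589. 110.] [10.  54.8] 89.9882583618164 [[562.0, 105.0], [616.0, 105.0], [616.0, 115.0], [562.0, 115.0]]
50 [261 310  36  23 218] [659.7 336.7  57.6] [665.8 339.6] [45. 56.] 24.135957717895508 [[634.0, 356.0], [657.0, 305.0], [698.0, 323.0], [675.0, 374.0]]
```

View pics/w2.png

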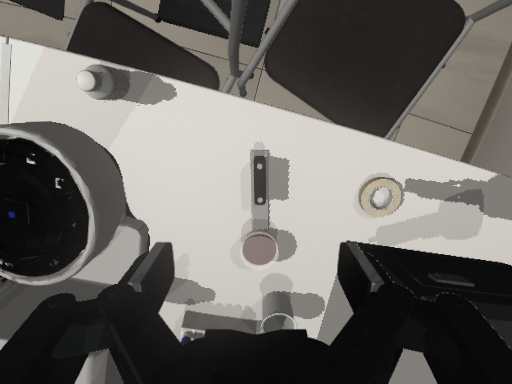

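The view agrees: grip at (260,178) and dish at (259,248). The dish centre comes out at 109 mm ahead, which is consistent. Descending to the grip now.

```bash
python3 -m pendant '[[[-38,6,40],-0.01,0],[[-38,6,90],-0.01,0],[[-38,6,140],-0.01,0],[[-38,6,190],-0.01,0],[[-38,6,220],-0.01,0],[[-38,6,240],-0.01,0],[[-38,6,255],-0.01,0],[[-38,6,263],-0.01,0],[[-38,6,268],-0.01,0],[[-38,6,268],-0.01,0],[[-38,6,268],-0.01,0]]' 60
python3 - <<'E'
from h import *
im,d=shot("wrist","w3");im,P=cloud("w3")
m=(P[...,2]>33)&(P[...,2]<46)&(im.max(2)<70)&(abs(P[...,0]-460)<60)&(abs(P[...,1]-255)<30)
n,l,s,_=cv2.connectedComponentsWithStats(m.astype(np.uint8))
for i in range(1,n):
  if s[i,4]>60:
    q=P[l==i];r=cv2.minAreaRect(q[:,:2].astype(np.float32));print(s[i],q.mean(0).round(1),r)
E
```

```text
time_s: 5.62
tcp_pos: [466.0, 255.8, 8.9]
tcp_rot: [-0.426, 3.111, 0.0]
wrist_force: [-0.3, -0.8, 0.5]
gripper_width: 1.002
gripper_force: 0.0
[ 236  186   37  131 4042] [453.5 252.1  39.6] ((457.21868896484375, 253.2100830078125), (65.37256622314453, 16.28434181213379), 15.810402870178223)
```

View pics/w3.png

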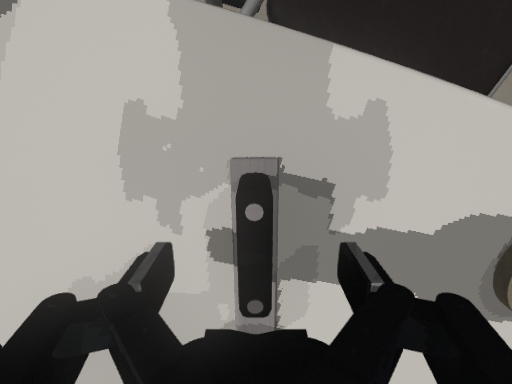

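The paddle is centred between the pads (column 256). I'll close gently.

```bash
python3 -m pendant '[[[0,0,0],0,60],[[0,0,0],0,120],[[0,0,0],0,160],[[0,0,0],0,175],[[0,0,0],0,185],[[0,0,0],0,195],[[0,0,0],0,205],[[0,0,0],0,215],[[0,0,0],0,235],[[0,0,0],0,255],[[0,0,0],0,255],[[0,0,0],0,255]]' 80; python3 -m pendant '[[[0,0,-1],0,255],[[0,0,-3],0,255],[[0,0,-6],0,255],[[0,0,-10],0,255],[[0,0,-16],0,255],[[0,0,-23],0,255],[[0,0,-30],0,255],[[0,0,-35],0,255],[[0,0,-38],0,255],[[0,0,-40],0,255],[[0,0,-40],0,255],[[0,0,-40],0,255]]'
python3 - <<'E'
from h import *
shot("wrist","w4");shot("scene","s4");z=np.load("pics/s4.npz");im,d=z["im"],z["d"];c=cam("scene")
H=cv2.cvtColor(im,cv2.COLOR_RGB2HSV)
cv2.imwrite("pics/s4c.png",cv2.resize(im[190:290,120:290],None,fx=4,fy=4)[:,:,::-1])
im,P=cloud("w4")
m=(P[...,2]>70)&(P[...,2]<90)&(im.max(2)<80)&(abs(P[...,0]-455)<45)&(abs(P[...,1]-252)<30);q=P[m];r=cv2.minAreaRect(q[:,:2].astype(np.float32));print(r,np.median(q,0))
A=np.c_[q[:,:2]-q[:,:2].mean(0),np.ones(len(q))];print(np.linalg.lstsq(A,q[:,2],rcond=None)[0])
E
```

```text
time_s: 7.18
tcp_pos: [465.7, 255.6, 8.4]
tcp_rot: [-0.426, 3.112, -0.0]
wrist_force: [-1.6, -1.2, 5.0]
gripper_width: 0.174
gripper_force: 77.9
time_s: 8.68
tcp_pos: [465.4, 255.5, 48.0]
tcp_rot: [0.426, -3.112, 0.0]
wrist_force: [-0.4, 0.6, -3.2]
gripper_width: 0.175
gripper_force: 77.9
((456.9424743652344, 253.48411560058594), (60.83824157714844, 42.726402282714844), 45.78573989868164) [454.93000086 252.37714957  79.64244478]
[4.21117078e-02 1.68882389e-02 7.97318484e+01]
```

View pics/s4c.png

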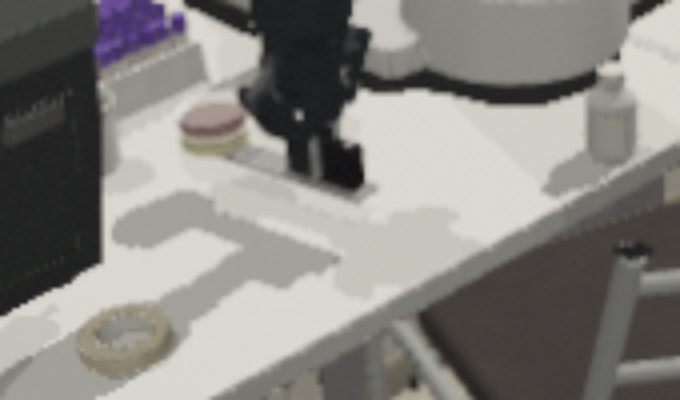

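The dish stands upright on the lifted, level paddle. Next I'll check the lay-down area in front of the stage, then carry.

```bash
python3 - <<'E'
from h import *
im,P=cloud("w1")
for n,(u,v) in dict(timer1=(183,62),timer2=(180,105),pen=(146,175),edgeA=(315,50),edgeB=(345,72),edgeC=(500,66),boxcorner=(105,155),box2=(78,72),notch=(300,10),tbl=(270,30)).items(): print(n,P[v,u].round())
E
python3 -m pendant '[[[0,0,-2],0,255],[[0,0,-6],0,255],[[0,0,-12],0,255],[[0,0,-22],0,255],[[0,0,-36],0,255],[[0,0,-54],0,255],[[0,0,-74],0,255],[[0,0,-96],0,255],[[0,0,-118],0,255],[[0,0,-140],0,255],[[0,0,-160],0,255],[[0,0,-178],0,255],[[0,0,-192],0,255],[[0,0,-202],0,255],[[0,0,-208],0,255],[[0,0,-212],0,255],[[0,0,-212],0,255]]'
```

```text
timer1 [nan nan nan]
timer2 [ 365. -494.    1.]
pen [ 465. -570.   -1.]
edgeA [ 207. -128. -750.]
edgeB [ 329. -159. -281.]
edgeC [360.  -6.  -1.]
boxcorner [ 423. -623.   10.]
box2 [ 297. -637.    0.]
notch [  61. -174. -752.]
tbl [ 279. -349.    0.]
time_s: 10.9
tcp_pos: [465.6, 255.6, 260.1]
tcp_rot: [0.426, -3.112, 0.0]
wrist_force: [-0.1, -0.0, -2.2]
gripper_width: 0.176
gripper_force: 77.9
```

```bash
python3 -m pendant '[[[1.8,-4.7,0],0.004,255],[[6,-16,0],0.012,255],[[13,-34.8,0],0.027,255],[[22.8,-61,0],0.047,255],[[35.5,-95,0],0.073,255],[[50.3,-134.5,0],0.104,255],[[66.4,-177.6,0],0.137,255],[[83.2,-222.4,0],0.172,255],[[100.2,-268,0],0.207,255],[[117,-312.7,0],0.242,255],[[133.2,-356.4,0],0.275,255],[[148.7,-397.7,0],0.307,255],[[163.2,-436.6,0],0.337,255],[[177.4,-474.4,0],0.367,255],[[190,-508,0],0.393,255],[[200.5,-536.3,0],0.415,255],[[209,-558.7,0],0.432,255],[[215.3,-575.8,0],0.445,255],[[218.8,-585.3,0],0.452,255],[[220.6,-590,0],0.456,255]]'
python3 - <<'E'
from h import *
shot("top","t5");z=np.load("pics/t5.npz");im,d=z["im"],z["d"];c=cam("top")
v,u=np.mgrid[100:260,280:420];P=todepth(c,np.c_[u.ravel(),v.ravel()],d[100:260,280:420].ravel()).reshape(160,140,3)
H=cv2.cvtColor(im,cv2.COLOR_RGB2HSV)[100:260,280:420]
m=(P[...,2]>240)&(P[...,2]<310)&(P[...,0]>465);q=P[m];print(len(q))
if len(q)>10: print(q.mean(0),q.min(0),q.max(0),cv2.minEnclosingCircle(q[:,:2].astype(np.float32)))
cv2.imwrite("pics/t5c.png",cv2.resize(im[120:260,290:430],None,fx=4,fy=4)[:,:,::-1])
E
```

```text
time_s: 13.4
tcp_pos: [411.7, -372.1, 260.2]
tcp_rot: [-0.288, -3.128, -0.0]
wrist_force: [-1.5, 0.1, -2.3]
gripper_width: 0.17
gripper_force: 78.0
415
[ 505.73166985 -389.81125441  278.59618546] [ 465.15395128 -423.97201121  249.43447712] [ 540.50428025 -363.71375788  289.96806936] ((502.7534484863281, -386.95123291015625), 40.993892669677734)
```

View pics/t5c.png

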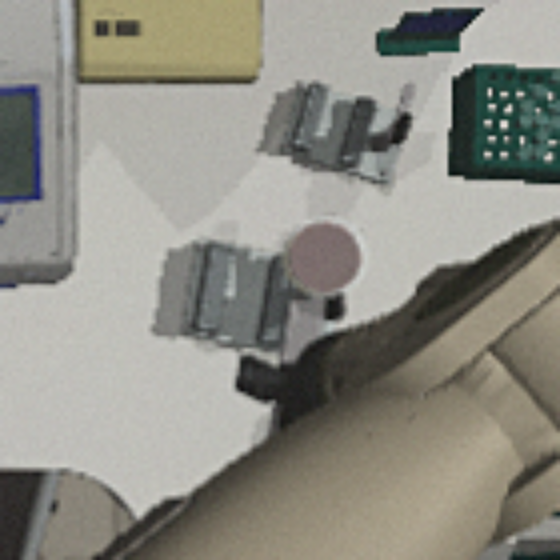

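The dish is still upright on the blade, at crop (323,257). I'll check its offset against the paddle with a pink mask, in both top pictures so that the calibration error cancels.

Run:
```python
from h import *
c=cam("top")
for f,z,(u,v) in(("top0",34,(166,177)),("t5",286,(371,184))):
    im=np.load(f"pics/{f}.npz")["im"].astype(int);m=((im[...,0]-im[...,1])>15)
    k=np.zeros(m.shape,np.uint8);k[v-16:v+17,u-16:u+17]=m[v-16:v+17,u-16:u+17]
    n,l,s,cc=cv2.connectedComponentsWithStats(k);i=1+s[1:,4].argmax()
    p,r=cv2.minEnclosingCircle(np.argwhere(l==i)[:,::-1].astype(np.float32));print(f,s[i],cc[i],p,toplane(c,[cc[i],p],z).round(1))
```

```text
top0 [159 171   5   9  15] [160.8 174.8] (161.5, 175.0) [[567.4 295.6  34. ]
 [566.7 293.1  34. ]]
t5 [369 178   5   3   9] [370.88888889 179.11111111] (371.0, 179.0) [[ 524.7 -389.8  286. ]
 [ 525.  -390.2  286. ]]
```

Run:
```python
from h import *
c=cam("top")
for f,z,(u,v) in(("top0",34,(166,177)),("t5",286,(371,184))):
    im=cv2.GaussianBlur(np.load(f"pics/{f}.npz")["im"],(3,3),0).astype(int);print(im[v,u],im[v,u-14])
    m=((im[...,0]-im[...,1])>11)
    k=np.zeros(m.shape,np.uint8);k[v-16:v+17,u-16:u+17]=m[v-16:v+17,u-16:u+17]
    n,l,s,cc=cv2.connectedComponentsWithStats(k);i=1+s[1:,4].argmax()
    b=s[i,:2]+(s[i,2:4]-1)/2;print(f,s[i],cc[i],b,toplane(c,[cc[i],b],z).round(1))
```

```text
[122 109 107] [121 121 117]
top0 [159 170  13  13 134] [165.17910448 176.19402985] [165. 176.] [[562.5 279.6  34. ]
 [563.2 280.2  34. ]]
[122 108 108] [126 130 129]
t5 [363 176  16  16 205] [370.42926829 183.69268293] [370.5 183.5] [[ 511.1 -388.2  286. ]
 [ 511.6 -388.4  286. ]]
```

Run:
```python
from h import *
c=cam("top");z=np.load("pics/top0.npz");d=z["d"]
v,u=np.mgrid[:384,:512];P=todepth(c,np.c_[u.ravel(),v.ravel()],d.ravel()).reshape(384,512,3)
m=(P[...,2]>26)&(P[...,2]<42)&(abs(P[...,0]-512)<50)&(abs(P[...,1]+392)<50)
n,l,s,_=cv2.connectedComponentsWithStats(m.astype(np.uint8))
for i in range(1,n):
    if s[i,4]>20: q=P[l==i];print(s[i],cv2.minAreaRect(q[:,:2].astype(np.float32)))
```

```text
[339 180  10  23 129] ((518.5191650390625, -363.8116149902344), (21.707469940185547, 81.2416000366211), 78.4269790649414)
[356 183   9  23 138] ((507.22735595703125, -421.96551513671875), (23.337905883789062, 80.26788330078125), 78.52230834960938)
```

```bash
python3 -m pendant '[[[0,0,2],0,255],[[0,0,7],0,255],[[0,0,15],0,255],[[0,0,26],0,255],[[0,0,40],0,255],[[0,0,56],0,255],[[0,0,74],0,255],[[0,0,92],0,255],[[0,0,110],0,255],[[0,0,128],0,255],[[0,0,145],0,255],[[0,0,160],0,255],[[0,0,173],0,255],[[0,0,183],0,255],[[0,0,191],0,255],[[0,0,196],0,255],[[0,0,199],0,255],[[0,0,200],0,255],[[0,0,200],0,255]]'
python3 - <<'E'
from h import *
shot("top","t6");shot("scene","s6")
c=cam("top");u,v=354,190
im=cv2.GaussianBlur(np.load("pics/t6.npz")["im"],(3,3),0).astype(int)
m=((im[...,0]-im[...,1])>11)
k=np.zeros(m.shape,np.uint8);k[v-25:v+26,u-25:u+26]=m[v-25:v+26,u-25:u+26]
n,l,s,cc=cv2.connectedComponentsWithStats(k);i=1+s[1:,4].argmax()
b=s[i,:2]+(s[i,2:4]-1)/2;print(s[i],cc[i],b,toplane(c,[cc[i],b],86).round(1))
a=np.load("pics/t6.npz")["im"][150:230,310:400];b=np.load("pics/s6.npz")["im"];print(b.shape)
cv2.imwrite("pics/t6c.png",np.hstack([cv2.resize(a,(450,400)),b[100:300,330:500].repeat(2,0).repeat(2,1)])[:,:,::-1])
E
```

```text
time_s: 15.82
tcp_pos: [411.9, -372.2, 60.5]
tcp_rot: [0.288, 3.128, -0.001]
wrist_force: [0.5, 0.3, -2.7]
gripper_width: 0.176
gripper_force: 78.0
[348 185  14  14 154] [354.40909091 191.42207792] [354.5 191.5] [[ 510.4 -389.4   86. ]
 [ 510.1 -389.7   86. ]]
(384, 512, 3)
```

View pics/t6c.png

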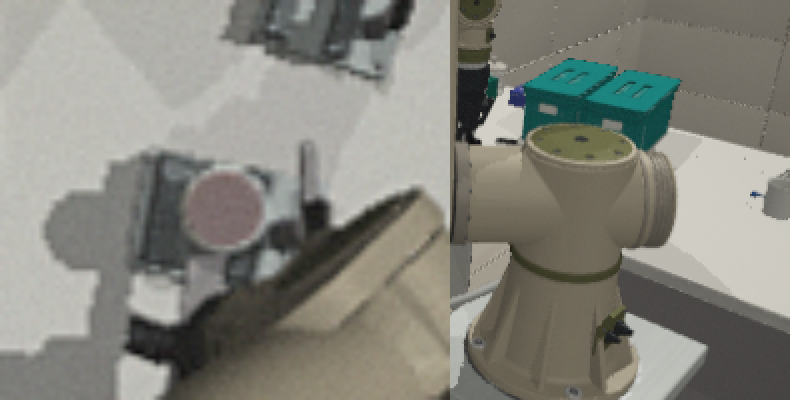

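The dish is within ~4 mm of the seat in the top view. I'll split the difference between the two cameras (2 mm forward, 1.5 mm right) and lower slowly, watching the force.

```bash
python3 -m pendant '[[[-1,-0.7,2],0,255],[[-2,-1.5,5],0,255],[[-2,-1.5,9],0,255],[[-2,-1.5,13],0,255],[[-2,-1.5,17],0,255],[[-2,-1.5,19.5],0,255],[[-2,-1.5,21.5],0,255],[[-2,-1.5,23],0,255],[[-2,-1.5,24.5],0,255],[[-2,-1.5,26],0,255],[[-2,-1.5,27.5],0,255],[[-2,-1.5,29],0,255],[[-2,-1.5,31],0,255],[[-2,-1.5,33],0,255],[[-2,-1.5,35],0,255],[[-2,-1.5,35],0,255],[[-2,-1.5,35],0,255]]'
python3 - <<'E'
from h import *
shot("top","t7");c=cam("top");u,v=354,190
z=np.load("pics/t7.npz");im=cv2.GaussianBlur(z["im"],(3,3),0).astype(int)
m=((im[...,0]-im[...,1])>11)
k=np.zeros(m.shape,np.uint8);k[v-25:v+26,u-25:u+26]=m[v-25:v+26,u-25:u+26]
n,l,s,cc=cv2.connectedComponentsWithStats(k);i=1+s[1:,4].argmax()
print(s[i],cc[i],toplane(c,[cc[i]],62).round(1))
V,U=np.nonzero(l==i);P=todepth(c,np.c_[U,V],z["d"][V,U]);q=P[abs(P[:,2]-62)<8];print(len(q),np.median(q[:,2]));A=np.c_[q[:,:2]-q[:,:2].mean(0),np.ones(len(q))];print(np.linalg.lstsq(A,q[:,2],rcond=None)[0])
E
```

```text
time_s: 18.05
tcp_pos: [413.4, -373.9, 25.3]
tcp_rot: [0.288, 3.128, -0.0]
wrist_force: [-0.5, 0.3, -1.3]
gripper_width: 0.173
gripper_force: 78.0
[347 185  14  14 146] [353.39726027 191.68493151] [[ 512.1 -391.7   62. ]]
145 60.97980374449958
[-2.06541570e-02  3.06029017e-02  6.10169498e+01]
```

The dish sits flat in the pocket, with its top at z≈61 and no tilt. I'll draw the paddle straight back and lay it down.

```bash
python3 -m pendant '[[[1,0,0],0,255],[[4,0,0],0,255],[[9,0,0],0,255],[[16,0,0],0,255],[[25,0,0],0,255],[[35,0,0],0,255],[[45,0,0],0,255],[[55,0,0],0,255],[[66,0,0],0,255],[[78,0,0],0,255],[[90,0,0],0,255],[[102,0,0],0,255],[[112,-5,0],0,255],[[118,-12,0],0,255],[[120,-18,3],0,255],[[120,-20,8],0,255],[[120,-20,12],0,255],[[120,-20,14.5],0,255],[[120,-20,16],0,255],[[120,-20,16],0,255]]'
python3 - <<'E'
from h import *
shot("top","t8");shot("wrist","w8");c=cam("top");u,v=354,190
z=np.load("pics/t8.npz");im=cv2.GaussianBlur(z["im"],(3,3),0).astype(int)
m=((im[...,0]-im[...,1])>11)
k=np.zeros(m.shape,np.uint8);k[v-25:v+26,u-25:u+26]=m[v-25:v+26,u-25:u+26]
n,l,s,cc=cv2.connectedComponentsWithStats(k);i=1+s[1:,4].argmax()
print(s[i],cc[i],toplane(c,[cc[i]],62).round(1))
im,P=cloud("w8");
for r in (100,140,170): print(P[r,200:320:20].round().tolist())
E
```

```text
time_s: 20.6
tcp_pos: [291.8, -371.4, 9.2]
tcp_rot: [-0.288, -3.128, -0.0]
wrist_force: [-0.3, -0.8, -1.1]
gripper_width: 0.169
gripper_force: 78.1
[347 185  14  14 143] [353.41258741 191.54545455] [[ 512.6 -391.7   62. ]]
[[210.0, -385.0, 0.0], [212.0, -375.0, 0.0], [214.0, -365.0, 0.0], [216.0, -355.0, -1.0], [218.0, -345.0, 0.0], [220.0, -335.0, 1.0]]
[[230.0, -390.0, -1.0], [232.0, -379.0, 0.0], [234.0, -369.0, 0.0], [236.0, -358.0, 0.0], [238.0, -348.0, 2.0], [240.0, -338.0, 1.0]]
[[246.0, -393.0, 1.0], [248.0, -383.0, 0.0], [249.0, -371.0, 6.0], [251.0, -361.0, 4.0], [254.0, -350.0, 0.0], [256.0, -340.0, 0.0]]
```

```bash
python3 -m pendant '[[[0,0,0.8],0,255],[[0,0,0.8],0,255],[[0,0,0.8],0,200],[[0,0,0.8],0,190],[[0,0,0.8],0,150],[[0,0,0.8],0,80],[[0,0,0.8],0,0],[[0,0,0.8],0,0],[[0,0,0.8],0,0],[[0,0,-10],0,0],[[0,0,-40],0,0],[[0,0,-90],0,0],[[0,0,-140],0,0],[[0,0,-165],0,0],[[0,0,-165],0,0]]'
python3 -m pendant '[[[-20,-4,0],-0.02,0],[[-55,-11,0],-0.05,0],[[-95,-18,0],-0.08,0],[[-130,-25,0],-0.11,0],[[-160,-30,0],-0.14,0],[[-180,-34,0],-0.17,0],[[-200,-38,0],-0.19,0],[[-215,-40,0],-0.19,0],[[-222,-42,0],-0.19,0],[[-222,-42,0],-0.19,0],[[-222,-42,0],-0.19,0]]'
python3 - <<'E'
from h import *
shot("wrist","w9");im,P=cloud("w9")
m=(P[...,2]>95)&(P[...,2]<110)&(abs(P[...,0]-502)<45)&(abs(P[...,1]+452)<35)&(im.max(2)<90)
n,l,s,_=cv2.connectedComponentsWithStats(m.astype(np.uint8))
for i in range(1,n):
    if s[i,4]>60: q=P[l==i];print(s[i],q.mean(0),cv2.minAreaRect(q[:,:2].astype(np.float32)))
print(arm.state()["qpos"])
E
```

```text
time_s: 22.58
tcp_pos: [292.6, -373.1, 177.2]
tcp_rot: [0.288, 3.125, -0.007]
wrist_force: [0.2, -1.1, -0.6]
gripper_width: 0.997
gripper_force: 0.0
time_s: 23.95
tcp_pos: [501.7, -453.2, 174.0]
tcp_rot: [0.009, -3.141, -0.001]
wrist_force: [0.5, 0.3, 0.1]
gripper_width: 1.0
gripper_force: 0.0
[249 182  13  40 496] [ 501.69500981 -452.97731479  101.14367491] ((502.62298583984375, -453.0543212890625), (32.45304870605469, 9.910304069519043), 0.5809285044670105)
[-8.53174164e-01  5.33095473e-01  2.40657373e-01  1.27884447e+00
 -1.02810100e-04 -8.59058675e-01]
```

View pics/w9.png

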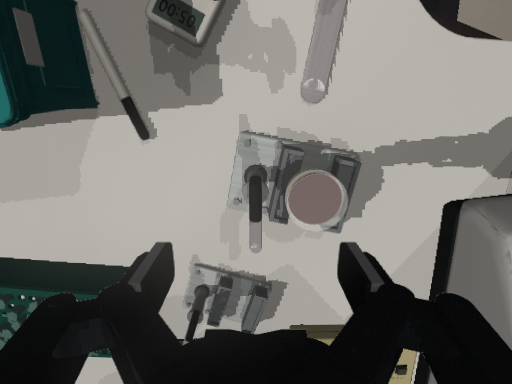

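The dish is seated and the paddle lies flat. The wing is at (255,200), aligned with the tool. Next I'll descend and grip it.

```bash
python3 -m pendant '[[[-1,0,30],0,0],[[-1,0,60],0,0],[[-1,0,80],0,0],[[-1,0,92],0,0],[[-1,0,97],0,0],[[-1,0,97],0,60],[[-1,0,97],0,140],[[-1,0,97],0,190],[[-1,0,97],0,210],[[-1,0,97],0,225],[[-1,0,97],0,240],[[-1,0,97],0,255],[[-1,0,97],0,255],[[-1,0,97],0,255]]' 30
python3 -m pendant '[[[0,0,0],-0.05,255],[[0,0,0],-0.12,255],[[0,0,0],-0.2,255],[[0,0,0],-0.28,255],[[0,0,0],-0.36,255],[[0,0,0],-0.44,255],[[0,0,0],-0.52,255],[[0,0,0],-0.6,255],[[0,0,0],-0.68,255],[[0,0,0],-0.76,255],[[0,0,0],-0.84,255],[[0,0,0],-0.92,255],[[0,0,0],-1.0,255],[[0,0,0],-1.08,255],[[0,0,0],-1.16,255],[[0,0,0],-1.23,255],[[0,0,0],-1.29,255],[[0,0,0],-1.34,255],[[0,0,0],-1.37,255],[[0,0,0],-1.37,255]]'
python3 -c "
from bench import arm;print(arm.state())"
```

```text
time_s: 25.75
tcp_pos: [503.5, -453.6, 77.6]
tcp_rot: [-0.01, 3.141, -0.001]
wrist_force: [-1.0, 0.5, 4.0]
gripper_width: 0.11
gripper_force: 32.3
time_s: 28.25
tcp_pos: [503.2, -453.3, 77.6]
tcp_rot: [1.995, -2.426, -0.0]
wrist_force: [-2.2, 1.4, 4.4]
gripper_width: 0.111
gripper_force: 32.7
{'time_s': 28.25, 'qpos': array([-8.51600605e-01,  5.85241372e-01,  8.63250019e-02,  1.07204115e+00,
       -7.58755932e-05, -2.22808384e+00]), 'qvel': array([ 0.00016017, -0.00230726,  0.00072977,  0.00057531,  0.00114384,
        0.00713281]), 'effort': array([-2.03189878e-01, -5.74989760e+01,  2.74551076e+01, -9.99689586e-01,
        2.16935201e-03, -4.42992628e-02]), 'tcp_pos': array([ 503.22183796, -453.2843754 ,   77.59783053]), 'tcp_rot': array([ 1.99542565e+00, -2.42639094e+00, -2.49388390e-04]), 'wrist_force': array([-2.17220204,  1.44835127,  4.37183457]), 'torque': array([0.33184827, 0.35015496, 0.03453391]), 'gripper_force': 32.66921103000641, 'gripper_width': 0.11120896492830486}
```

Clamp is now at about 1.56 rad with only the friction torque of 0.035 N m. I'll go on in small steps to the stop.

```bash
python3 -m pendant '[[[0,0,0],-0.015,255],[[0,0,0],-0.03,255],[[0,0,0],-0.04,255],[[0,0,0],-0.05,255],[[0,0,0],-0.05,255]]'
python3 -c "
from bench import arm;s=arm.state();print(s['torque'],s['qpos'][[0,5]])"
```

```text
time_s: 28.88
tcp_pos: [503.2, -453.3, 77.6]
tcp_rot: [-2.054, 2.377, 0.0]
wrist_force: [-1.2, 1.0, 5.9]
gripper_width: 0.11
gripper_force: 32.7
[ 0.40399997  0.34286589 -0.22020516] [-0.85162552 -2.27726429]
```

The torque has risen to 0.22 N m, so the clamp is at its stop. I'll release it, lift clear and check.

```bash
python3 -m pendant '[[[0,0,0],0.005,240],[[0,0,0],0.005,215],[[0,0,0],0.005,190],[[0,0,0],0.005,120],[[0,0,0],0.005,50],[[0,0,0],0.005,0],[[0,0,0],0.005,0],[[0,0,0],0.005,0],[[0,0,-10],0.005,0],[[0,0,-40],0.005,0],[[0,0,-90],0.005,0],[[0,0,-140],0.005,0],[[0,0,-180],0.005,0],[[0,0,-200],0.005,0],[[0,0,-200],0.005,0],[[0,0,-200],0.005,0]]'
python3 - <<'E'
from h import *
shot("wrist","w10");shot("top","t10");im,P=cloud("w10")
for lo,hi in((95,108),(66,75)):
    m=(P[...,2]>lo)&(P[...,2]<hi)&(abs(P[...,0]-505)<60)&(abs(P[...,1]+420)<80)
    n,l,s,_=cv2.connectedComponentsWithStats(m.astype(np.uint8))
    for i in range(1,n):
        if s[i,4]>40: q=P[l==i];print(lo,s[i],q.mean(0),cv2.minAreaRect(q[:,:2].astype(np.float32)))
a=np.load("pics/t10.npz")["im"][130:290,290:430];a=cv2.resize(a,(350,400))
cv2.imwrite("pics/f10.png",np.hstack([a,cv2.resize(im,(450,400))])[:,:,::-1])
E
```

```text
time_s: 30.88
tcp_pos: [503.1, -453.2, 276.4]
tcp_rot: [2.049, -2.381, -0.002]
wrist_force: [-0.5, -0.4, -1.0]
gripper_width: 1.002
gripper_force: 0.0
95 [251 156   9  30 246] [ 503.45410647 -453.87429548  101.37932963] ((503.7637634277344, -453.1528015136719), (33.190696716308594, 9.29575252532959), 81.6314697265625)
66 [246 158   6  16  57] [ 511.52550471 -454.92988424   71.75001528] ((512.0071411132812, -454.9069519042969), (19.408212661743164, 5.698960781097412), 77.11672973632812)
66 [260 158   5  22  68] [ 495.95708625 -450.62713235   71.88431258] ((495.6799011230469, -448.14166259765625), (27.064786911010742, 5.036760330200195), 81.69628143310547)
66 [251 178   9  35 242] [ 510.17469327 -411.56924394   72.02344652] ((509.5578308105469, -414.8087158203125), (45.791439056396484, 10.45907974243164), 81.34922790527344)
```

View pics/f10.png

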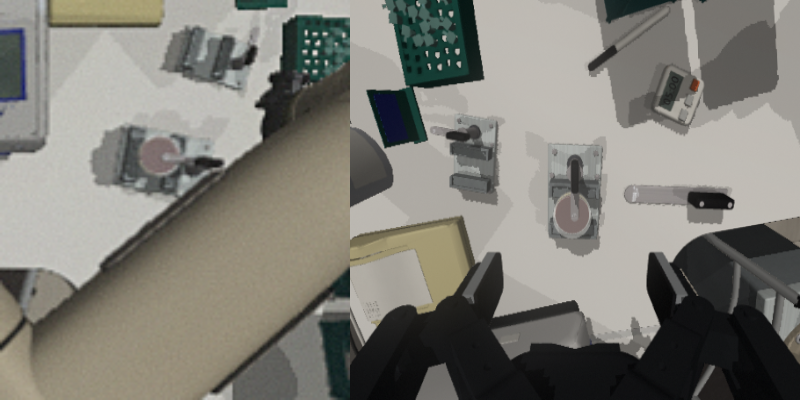

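The clamp arm lies across the middle of the dish at about 1.6 rad. The paddle is flat on the worktop and nothing is being touched, so I'm handing in.

```bash
python3 -c "
from bench import arm;print(arm.finish_job())"
```

```text
the job is handed in; nothing more can be done
None
```

The job is handed in: the dish sits flat on the larger stage's rails, the empty paddle lies flat on the worktop, and the clamp is turned to its stop across the dish at about 1.6 rad, all in about 31 s of robot time (limit 72 s).

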